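# Find the unlatched tilt-up socket unit and push it open

## Task

One of the four identical tilt-up socket units in the desk's service duct has been unlatched: press lightly with a fingertip on the ribbed pad of one after another until you find the one that rocks, then push that pad down until its sockets stand fully up against the stop, and take your hand away. Do not lean hard on any unit, keep your fingers off the sockets themselves, do not lift anything, and leave the beaker, vial, stopper and data logger where they are.

Things in the scene. Friction and masses are not known exactly. Their poses are not given: they have to be found in the camera images.
- duct: service duct fixed on the desk: long low aluminium housing 130 (x) x 520 (y) x 80 mm high, with four identical tilt-up socket units in a row along its y axis, 105 mm apart, and a plain 50 mm section at each end. Origin at the centre of its underside, on the desk; x points across it, away from the robot, y along the row, z up.
- unit_a: one of four identical socket units, in any order along the duct: grey bezel 130 (x) x 104 (y) x 6 mm round an opening 96 x 88 mm that holds an aluminium cover plate 92 x 84 mm, flush with it, their top 80 mm above the desk. The well below is 65 mm deep. Counts with all it carries. Origin at the centre of the bezel's underside, 74 mm above the desk; axes as the duct's.
- press_a (a point): centre of the ribbed press pad (20 x 50 mm) on the top face of unit_a's cover plate, on the half away from the robot: 32 mm from the pivot towards the unit's +x; 14 mm short of the plate's far edge. Moves with the plate.
- tilt_a (a joint): tilt of that unit's plate about a pivot along its y axis, across its middle, 4 mm below its top. 0 = flush; grows as the pad half sinks and the near half rises. Unlatched: a friction hinge, 4 to 5 N at the pad (7 N at 20 mm from the pivot), stop at 0.75 rad, stays where left. Latched: held by a stiff rubber-cushioned latch: gives 0.025 rad (0.8 mm at the pad) at 10 N, 0.05 at 20 N, springs back. Which one is unlatched cannot be seen.
- sockets_a (a point): socket face of unit_a: white plate 80 wide x 36 mm with a round mains socket and two small slots, fixed under the near edge of the cover plate and facing the robot; hidden in the well while the unit is shut, risen above the bezel when it is tipped up. This point is the centre of its face.
- unit_b: the same, of the unit b: identical to unit_a in every visible way
- press_b (a point): the same, of the unit b: identical to press_a in every visible way
- tilt_b (a joint): the same, of the unit b: identical to tilt_a in every visible way
- sockets_b (a point): the same, of the unit b: identical to sockets_a in every visible way
- unit_c: the same, of the unit c: identical to unit_a in every visible way
- press_c (a point): the same, of the unit c: identical to press_a in every visible way
- tilt_c (a joint): the same, of the unit c: identical to tilt_a in every visible way
- sockets_c (a point): the same, of the unit c: identical to sockets_a in every visible way
- unit_d: the same, of the unit d: identical to unit_a in every visible way
- press_d (a point): the same, of the unit d: identical to press_a in every visible way
- tilt_d (a joint): the same, of the unit d: identical to tilt_a in every visible way
- sockets_d (a point): the same, of the unit d: identical to sockets_a in every visible way
- beaker: small empty glass beaker, 52 mm across, 62 mm high, standing on the desk in front of the duct; origin at the centre of its base
- vial: small glass vial with white cap, 26 mm across, 55 mm high, standing on the desk in front of the duct; origin at the centre of its base
- logger: black data-logger box 62 x 95 x 22 mm lying on the desk behind the duct; origin at the centre of its underside
- stopper: black rubber stopper, 25 mm across, 22 mm high, standing on an end section of the duct (80 mm above the desk); origin at the centre of its base

How it is judged:
By the outcome, as a careful person would: the job done as asked, in the order asked, and still so for the second after the job is handed in, with the robot touching nothing.
It also fails if it takes over 54 s, if anything falls off the work surface, if the arm or the gripper's body presses on something with over 40 N, if the wrist force passes 120 N, or if a joint passes its speed limit or range.

## Robot

A 6-joint arm with a two-finger parallel gripper is mounted at the origin on the work surface. World frame = base frame: x ahead of the robot, y to its left, z up, the work surface at z = 0. Lengths are in m, angles in rad, forces in N, time in s.
With the tool pointing down it reaches from about 0.25 to 0.775 m from the base axis. Payload 4 kg.
Tool frame: the origin (TCP) lies at the very end of the fingers, on their centre line; the grasp point (between the pads) lies 19 mm behind it; z points along the fingers, y is the direction in which the jaws open and shut (so a half turn about z gives the same grasp; the last joint's range is limited). The gripper opens to 94 mm and grips with 3 to 60 N. Pads are 16 mm wide; open, the fingers measure 119 mm over their backs; the gripper's body (75 mm by 177 mm) begins 78 mm behind the grasp point.
Start: joints at [1.04, 0.087, 1.371, -0, 1.684, -0.103], TCP at [0.228, 0.5, 0.206] pointing down, gripper open.
Joint ranges: [-3.1, 3.1], [-0.76, 2.03], [0.27, 2.55], [-1.08, 4.22], [0.17, 2.65], [-2.57, 2.57]. Speed limits (rad/s): [2.79, 2.79, 3.14, 3.14, 3.14, 3.14].

## Interface

Orientations are given as [roll, pitch, yaw] about the fixed x, y, z axes, in that order (R = Rz(yaw) Ry(pitch) Rx(roll)).
In Python, from bench import robot, snapshot, models gives the robot as it stands.
- The arm moves only by the tool arm_command, never from a script. Its argument "commands" is text: rows parted by semicolons, each of 7 numbers parted by spaces: the shift along the tool's x, y, z in mm, then the turn, a rotation vector about the tool's x, y, z in degrees, then the opening, from 0 (shut) to 1 (fully open). In form: tx ty tz rx ry rz hand; .... A call has 1 to 12 rows; each row shifts and turns the pose as measured when the row begins, along the tool's axes as they then stand; what a row does not reach is not made up. A row lasts 1/8 s, in which the tool goes at most 62.5 mm and 10.7 degrees, less where a joint would pass 70% of its speed; a pose out of reach is approached as far as the arm can. A call is refused whole if a number of a shift passes 62.5 or a number of a turn 10.7, either way. A call with a gripper value outside its range is refused whole. The fingers move at their own pace and stop on an object; the grip force is fixed at half the most. Time passes only in rows, so rows that do not move let the fingers close. It gives the time, the measured TCP pose, the force and the opening at its end, in the units of the state.
- robot.get_obs(): the state, without advancing time (a new reading comes with each control period).
- snapshot(name): name is "scene" or "top"; returns a dict with "img" (420x560x3 uint8, blue, green, red), "camera_matrix" (3x3 intrinsics, pixels), "dist" ([k1, k2, p1, p2, k3] as OpenCV has them; the pictures are not rectified), "origin" and "rotation" of the camera in the world. Camera axes: x right, y down, z forward; pixel columns grow to the right and rows downward; lengths in m; the calibration is good to about 2 mm. A picture is of the moment at which its call begins. There is no depth.
- robot.close_job(): hands the job in, once; it reports no verdict.
Trained networks look in a picture, given as the dict that the camera call returned (one of the last four; its "shot" number tells which), for a name from the list of things; names that differ only in an ending like _2 or _b are one class to them, and where a whole thing is asked for, a point or a joint stands for the part that bears it (a point fixed in the world has none). Each returns a list of dicts, best first, with "conf" (0 to 1); they miss things now and then, are a little off and sometimes report something else, mostly with a low value. They report only what shows in the picture. A call takes as long as a camera call.
- models.spot_in(query, picture): "bbox" ([left, top, width, height] as shares, 0 to 1, of the picture: columns of its width, rows of its height, round what is visible of it).
- models.tip_of(query, picture): "centre" ([column, row] as shares, 0 to 1, of the picture: columns of its width, rows of its height: a listed point, or the origin of a listed thing).
The state is a dict: "time": time; "joint_positions": joint angles; "qvel": joint speeds; "joint_torque": joint torques, N m; "tool_pos": TCP position; "ee_rot": TCP orientation; "wrist_force": force on the tool from outside, world axes, zero at the start; "wrist_torque": the same for the moment, N m; "width": finger opening in m.
Only numpy, scipy, OpenCV 4.12 (cv2) and the standard library are available. Lean on these libraries where they do the work, as an engineer would, in place of code of your own. Each camera call takes 0.05 s, during which the arm holds its last target. There are 200 camera calls.

## Working session

There is one attempt and no reset: what is moved stays moved. The work goes in short steps, Python scripts to look and compute and a tool call to move; the robot and the scene stay as the last step left them, time stands still between calls to the robot, and variables do not carry over. Pictures are saved under pics/ and viewed, about 8 in all and at most 12, crops included, and the job is handed in when it is done.

Besides the shell and the picture viewer there is one more tool, called after ">>>" by a JSON object that holds its "api" and its "payload", one argument or row to a line. arm_command: Moves the arm, as the interface text tells. Its arguments: {"type":"object","properties":{"commands":{"type":"string"}},"required":["commands"]}

```bash
mkdir -p pics; cat > h.py <<'E'
import numpy as np, cv2
from bench import robot, snapshot, models
def ray(s,px,z):
    p=cv2.undistortPoints(np.array([[px]],float),np.array(s["camera_matrix"]),np.array(s["dist"]))[0,0]
    d=np.array(s["rotation"])@np.array([p[0],p[1],1]); o=np.array(s["origin"])
    return o+d*(z-o[2])/d[2]
E
python3 - <<'E'
from h import *
for n in ["top","scene"]:
    s=snapshot(n); cv2.imwrite(f"pics/{n}1.png",s["img"]); print(n,s["origin"])
    for q,z in [("press_a",.08),("unit_a",.074),("duct",0),("stopper",.08),("beaker",0),("vial",0),("logger",0)]:
        for r in models.tip_of(q,s)[:5]:
            px=np.array(r["centre"])*[560,420]; print(q,round(r["conf"],2),px.round(),ray(s,px,z).round(3))
print(robot.get_obs())
E
```

```text
top [0.41775077 0.03402032 0.7207214 ]Traceback (most recent call last):
  File "<stdin>", line 6, in <module>
  File "h.py", line 6, in ray
    return o+d*(z-o[2])/d[2]
                        ~^^^
IndexError: invalid index to scalar variable.
```

```bash
python3 - <<'E'
from h import *
for n in ["top","scene"]:
    s=snapshot(n); cv2.imwrite(f"pics/{n}1.png",s["img"]); print(n,s["origin"],s["rotation"])
print(robot.get_obs())
E
```

```text
top [0.41775077 0.03402032 0.7207214 ] [-2.93962172e+00 -4.14337919e-04 -1.48092407e+00]
scene [0.81610266 0.41104026 0.55209276] [-2.36554496 -0.00648734  2.51537749]
{'time': 0.2, 'joint_positions': array([ 1.03992819e+00,  8.76767172e-02,  1.37166139e+00,  3.44338225e-06,
        1.68358648e+00, -1.03103329e-01]), 'qvel': array([-0.00034106, -0.00275204, -0.0039049 ,  0.00242048,  0.00048221,
       -0.00032829]), 'joint_torque': array([ 5.10342816e-04, -3.40133357e+01, -3.02401757e+01,  7.16758193e-02,
        3.00112856e-02, -9.71019404e-05]), 'tool_pos': array([0.22799809, 0.50015473, 0.20475704]), 'ee_rot': array([-3.14026814e+00, -1.40487576e-04,  2.71382814e+00]), 'wrist_force': array([-0.27193563, -0.53449857, -0.41041197]), 'wrist_torque': array([ 0.06506349,  0.01678699, -0.00872256]), 'width': 0.0939647175825729}
```

View pics/top1.png

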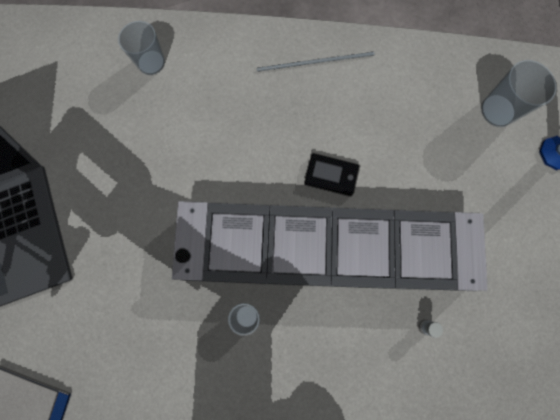

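View pics/scene1.png

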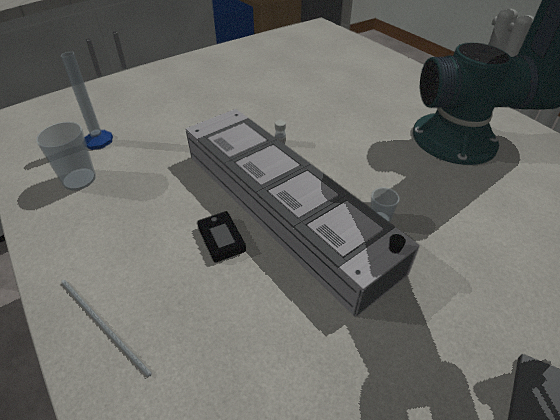

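```bash
sed -i 's/np.array(s\["rotation"\])@/Rotation.from_euler("xyz",s["rotation"]).as_matrix()@/; 1a from scipy.spatial.transform import Rotation' h.py
python3 - <<'E'
from h import *
for n in ["top","scene"]:
    s=snapshot(n)
    for q,z in [("press_a",.08),("unit_a",.074),("duct",0),("stopper",.08),("beaker",0),("vial",0),("logger",0)]:
        for r in models.tip_of(q,s)[:5]:
            px=np.array(r["centre"])*[560,420]; print(n,q,round(r["conf"],2),px.round(),ray(s,px,z).round(3))
    if n=="top":
        for p in [(238,223),(300,226),(364,228),(426,230)]: print(ray(s,p,.08).round(3))
E
```

```text
top press_a 0.94 [423. 228.] [ 0.529 -0.198  0.08 ]
top press_a 0.91 [298. 227.] [0.513 0.012 0.08 ]
top press_a 0.65 [233. 222.] [0.511 0.12  0.08 ]
top press_a 0.56 [363. 231.] [ 0.516 -0.097  0.08 ]
top unit_a 0.85 [425. 249.] [ 0.495 -0.204  0.074]
top unit_a 0.7 [297. 246.] [0.482 0.01  0.074]
top unit_a 0.67 [363. 245.] [ 0.493 -0.099  0.074]
top unit_a 0.6 [235. 246.] [0.472 0.113 0.074]
top duct 0.67 [326. 251.] [ 0.484 -0.047  0.   ]
top stopper 0.69 [187. 257.] [0.447 0.188 0.08 ]
top stopper 0.26 [364. 228.] [ 0.521 -0.098  0.08 ]
top beaker 0.78 [245. 316.] [0.355 0.091 0.   ]
top vial 0.79 [422. 326.] [ 0.363 -0.23   0.   ]
top logger 0.59 [334. 177.] [ 0.628 -0.052  0.   ]
top logger 0.54 [429. 249.] [ 0.505 -0.238  0.   ]
[0.51  0.111 0.08 ]
[0.515 0.008 0.08 ]
[ 0.521 -0.098  0.08 ]
[ 0.526 -0.203  0.08 ]
scene press_a 0.91 [252. 170.] [ 0.524 -0.095  0.08 ]
scene press_a 0.82 [332. 234.] [0.508 0.116 0.08 ]
scene press_a 0.78 [289. 197.] [0.512 0.007 0.08 ]
scene press_a 0.58 [222. 146.] [ 0.533 -0.193  0.08 ]
scene unit_a 0.91 [346. 228.] [0.476 0.115 0.074]
scene unit_a 0.68 [304. 191.] [0.477 0.002 0.074]
scene unit_a 0.64 [268. 164.] [ 0.486 -0.099  0.074]
scene unit_a 0.6 [237. 143.] [ 0.499 -0.194  0.074]
scene unit_a 0.27 [396. 252.] [0.447 0.199 0.074]
scene duct 0.71 [285. 210.] [ 0.49  -0.036  0.   ]
scene stopper 0.51 [393. 249.] [0.451 0.195 0.08 ]
scene beaker 0.69 [380. 224.] [0.363 0.099 0.   ]
scene vial 0.66 [278. 142.] [ 0.368 -0.235  0.   ]
scene vial 0.52 [329. 235.] [0.462 0.064 0.   ]
scene logger 0.8 [221. 237.] [ 0.626 -0.047  0.   ]
```

>>> {"api": "arm_command", "payload": {
  "commands": "0 0 0 0 0 -9.1 0; 0 0 0 0 0 -9.1 0; 0 0 0 0 0 -9.1 0; -33 -50 0 0 0 0 0; -33 -50 0 0 0 0 0; -33 -50 0 0 0 0 0; -33 -50 0 0 0 0 0; -33 -50 0 0 0 0 0; -33 -50 0 0 0 0 0; -33 -50 0 0 0 0 0; -33 -50 0 0 0 0 0; 0 0 0 0 0 0 0"
}}

```text
time: 2.5
tool_pos: [0.5272, 0.1085, 0.2055]
ee_rot: [3.14, 0.004, -3.072]
wrist_force: [0.2, 0.2, 0.1]
width: 0.0005
```

>>> {"api": "arm_command", "payload": {
  "commands": "16 5 40 0 0 1.1 0; 0 0 40 0 0 0 0; 0 0 5 0 0 0 0; 0 0 0 0 0 0 0"
}}

```text
time: 3.0
tool_pos: [0.5112, 0.1148, 0.1212]
ee_rot: [3.137, 0.008, -3.092]
wrist_force: [-0.8, 0.2, 0.2]
width: 0.0007
```

```bash
python3 - <<'E'
from h import *
print(robot.get_obs()["tool_pos"],robot.get_obs()["wrist_force"])
a=snapshot("top")["img"][150:350,150:500]; b=snapshot("scene")["img"][100:320,170:440]
a=cv2.resize(a,(700,400)); 
b=cv2.resize(b,(491,400)); cv2.imwrite("pics/c1.png",cv2.resize(np.hstack([a,b]),(800,269)))
cv2.imwrite("pics/c2.png",cv2.resize(snapshot("scene")["img"][130:310,220:460],(800,600),interpolation=2))
E
```

```text
[0.51117287 0.11481118 0.12116128] [-0.84466835  0.20638593  0.19922554]
```

View pics/c2.png

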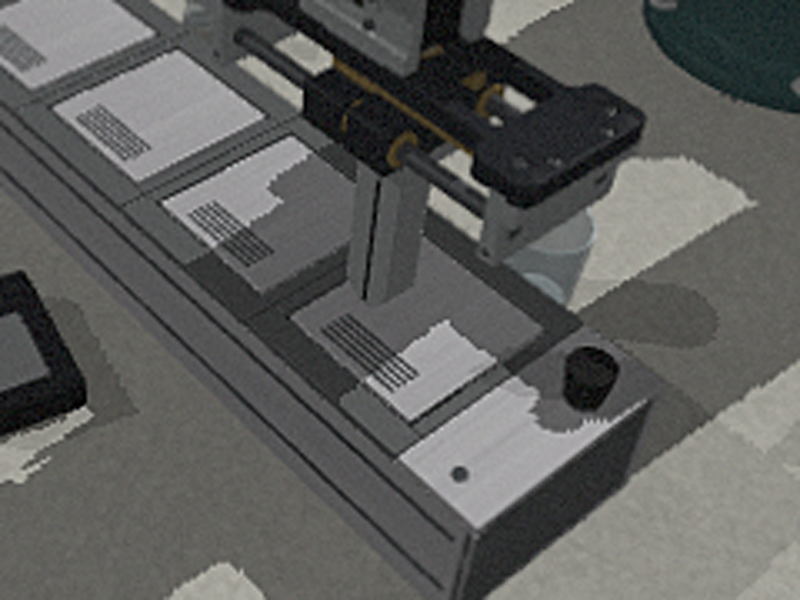

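The finger (tip at crop (385,300)) hangs above the first pad (crop (370,353)); I'll check the alignment numerically.

```bash
python3 - <<'E'
from h import *
s=snapshot("scene")
print(ray(s,(335.5,219.5),.121), ray(s,(331,236),.08))
E
```

```text
[0.51069589 0.12185668 0.121     ] [0.51127016 0.11767634 0.08      ]
```

>>> {"api": "arm_command", "payload": {
  "commands": "0 0 25 0 0 0 0; 0 0 8 0 0 0 0; 0 0 0 0 0 0 0"
}}

```text
time: 3.58
tool_pos: [0.5152, 0.115, 0.0925]
ee_rot: [3.137, 0.018, -3.092]
wrist_force: [-0.6, -0.3, -0.0]
width: 0.0009
```

>>> {"api": "arm_command", "payload": {
  "commands": "3.5 0 5 0 1.0 0 0; 0 0 3 0 0 0 0; 0 0 0 0 0 0 0"
}}

```text
time: 3.95
tool_pos: [0.5129, 0.115, 0.086]
ee_rot: [3.137, 0.002, -3.092]
wrist_force: [-0.8, -0.3, 0.5]
width: 0.0003
```

>>> {"api": "arm_command", "payload": {
  "commands": "1 0 3 0 0.1 0 0; 0 0 1 0 0 0 0; 0 0 1 0 0 0 0; 0 0 0 0 0 0 0"
}}

```text
time: 4.45
tool_pos: [0.5119, 0.1149, 0.0809]
ee_rot: [3.137, 0.001, -3.092]
wrist_force: [-0.2, -0.1, 0.0]
width: 0.0003
```

>>> {"api": "arm_command", "payload": {
  "commands": "0 0 0.7 0 0 0 0; 0 0 0.5 0 0 0 0"
}}

```text
time: 4.7
tool_pos: [0.512, 0.115, 0.0802]
ee_rot: [3.137, 0.001, -3.092]
wrist_force: [-0.8, 0.3, 2.0]
width: 0.0004
```

>>> {"api": "arm_command", "payload": {
  "commands": "0 0 0.5 0 0 0 0"
}}

```text
time: 4.82
tool_pos: [0.5121, 0.115, 0.0801]
ee_rot: [3.137, 0.001, -3.092]
wrist_force: [-2.2, -0.4, 3.1]
width: 0.0003
```

>>> {"api": "arm_command", "payload": {
  "commands": "0 0 0.5 0 0 0 0"
}}

```text
time: 4.95
tool_pos: [0.5121, 0.115, 0.0801]
ee_rot: [3.137, 0.002, -3.092]
wrist_force: [-1.7, -0.4, 4.2]
width: 0.0005
```

>>> {"api": "arm_command", "payload": {
  "commands": "0 0 0.9 0 0 0 0"
}}

```text
time: 5.08
tool_pos: [0.5121, 0.115, 0.0799]
ee_rot: [3.137, 0.002, -3.092]
wrist_force: [-2.1, -0.0, 6.6]
width: 0.0004
```

>>> {"api": "arm_command", "payload": {
  "commands": "0 0 1.2 0 0 0 0"
}}

```text
time: 5.2
tool_pos: [0.5122, 0.115, 0.0797]
ee_rot: [3.137, 0.002, -3.092]
wrist_force: [-3.4, -1.7, 7.8]
width: 0.0006
```

Pad 1 is firm (7.8 N, 0.5 mm): latched. Next.

>>> {"api": "arm_command", "payload": {
  "commands": "0 0 -10 0 0 0 0; 0 0 -6 0 0 0 0; 0 -52 0 0 0 0 0; 0 -53 0 0 0 0 0; 0 0 0 0 0 0 0"
}}

```text
time: 5.82
tool_pos: [0.5187, 0.0084, 0.0958]
ee_rot: [3.137, 0.005, -3.089]
wrist_force: [0.2, 1.0, -0.4]
width: 0.0004
```

>>> {"api": "arm_command", "payload": {
  "commands": "2 0 8 0 0.3 0 0; 0 0 4 0 0 0 0; 0 0 1.5 0 0 0 0; 0 0 0 0 0 0 0"
}}

```text
time: 6.32
tool_pos: [0.516, 0.0113, 0.0805]
ee_rot: [3.135, -0.002, -3.086]
wrist_force: [-0.2, 1.1, 0.8]
width: 0.0005
```

>>> {"api": "arm_command", "payload": {
  "commands": "0 0 1 0 0 0 0"
}}

```text
time: 6.45
tool_pos: [0.5161, 0.0116, 0.08]
ee_rot: [3.136, -0.002, -3.085]
wrist_force: [-1.1, -1.7, 5.3]
width: 0.0002
```

>>> {"api": "arm_command", "payload": {
  "commands": "0 0 0.8 0 0 0 0"
}}

```text
time: 6.58
tool_pos: [0.5161, 0.0115, 0.08]
ee_rot: [3.136, -0.002, -3.085]
wrist_force: [-2.0, -0.5, 5.6]
width: 0.0003
```

>>> {"api": "arm_command", "payload": {
  "commands": "0 0 0.8 0 0 0 0"
}}

```text
time: 6.7
tool_pos: [0.5162, 0.0115, 0.08]
ee_rot: [3.136, -0.001, -3.085]
wrist_force: [-2.6, -0.6, 6.2]
width: 0.0004
```

>>> {"api": "arm_command", "payload": {
  "commands": "0 0 1.2 0 0 0 0"
}}

```text
time: 6.82
tool_pos: [0.5162, 0.0115, 0.0797]
ee_rot: [3.136, -0.001, -3.085]
wrist_force: [-3.5, 0.0, 7.4]
width: 0.0006
```

Pad 2 firm as well (7.4 N, ~0.4 mm).

>>> {"api": "arm_command", "payload": {
  "commands": "0 0 -10 0 0 0 0; 0 0 -6 0 0 0 0; 0 -52 0 0 0 0.3 0; 0 -53 0 0 0 0 0; 0 0 0 0 0 0 0"
}}

```text
time: 7.45
tool_pos: [0.5237, -0.0948, 0.0962]
ee_rot: [3.136, 0.003, -3.087]
wrist_force: [-0.1, 0.9, 1.0]
width: 0.0003
```

>>> {"api": "arm_command", "payload": {
  "commands": "3 0 8 0 0.2 0 0; 0 -1 4 0 0 0 0; 0 0 1.5 0 0 0 0; 0 0 0 0 0 0 0"
}}

```text
time: 7.95
tool_pos: [0.52, -0.0927, 0.0809]
ee_rot: [3.133, -0.002, -3.084]
wrist_force: [-0.3, 0.5, 1.1]
width: 0.0004
```

>>> {"api": "arm_command", "payload": {
  "commands": "0 0 1 0 0 0 0"
}}

```text
time: 8.07
tool_pos: [0.5203, -0.0924, 0.0802]
ee_rot: [3.134, -0.002, -3.083]
wrist_force: [-0.2, -1.3, 3.3]
width: 0.0003
```

>>> {"api": "arm_command", "payload": {
  "commands": "0 0 0.8 0 0 0 0"
}}

```text
time: 8.2
tool_pos: [0.5203, -0.0924, 0.0802]
ee_rot: [3.134, -0.001, -3.083]
wrist_force: [-2.1, -0.2, 4.4]
width: 0.0002
```

>>> {"api": "arm_command", "payload": {
  "commands": "0 0 1 0 0 0 0"
}}

```text
time: 8.32
tool_pos: [0.5203, -0.0924, 0.08]
ee_rot: [3.135, -0.001, -3.083]
wrist_force: [-2.0, -0.4, 5.3]
width: 0.0004
```

>>> {"api": "arm_command", "payload": {
  "commands": "0 0 1.2 0 0 0 0"
}}

```text
time: 8.45
tool_pos: [0.5204, -0.0924, 0.0795]
ee_rot: [3.135, -0.001, -3.083]
wrist_force: [-2.5, -0.0, 5.5]
width: 0.0002
```

>>> {"api": "arm_command", "payload": {
  "commands": "0 0 1.2 0 0 0 0"
}}

```text
time: 8.57
tool_pos: [0.5205, -0.0924, 0.0791]
ee_rot: [3.135, -0.0, -3.083]
wrist_force: [-2.2, -0.1, 5.4]
width: 0.0003
```

>>> {"api": "arm_command", "payload": {
  "commands": "0 0 1.2 0 0 0 0"
}}

```text
time: 8.7
tool_pos: [0.5205, -0.0924, 0.0787]
ee_rot: [3.135, 0.0, -3.083]
wrist_force: [-2.6, 0.4, 5.9]
width: 0.0007
```

Unit 3 yields at a steady ~5.5 N: it's the one. Continue down.

>>> {"api": "arm_command", "payload": {
  "commands": "0 0 2 0 0 0 0; 0 0 2 0 0 0 0; 0 0 2 0 0 0 0; 0 0 2 0 0 0 0"
}}

```text
time: 9.2
tool_pos: [0.5208, -0.0924, 0.0746]
ee_rot: [3.135, 0.002, -3.083]
wrist_force: [-3.6, -0.5, 6.4]
width: 0.0003
```

>>> {"api": "arm_command", "payload": {
  "commands": "0 0 2.5 0 0 0 0; 0 0 2.5 0 0 0 0; 0 0 2.5 0 0 0 0; 0 0 2.5 0 0 0 0"
}}

```text
time: 9.7
tool_pos: [0.5223, -0.0927, 0.0695]
ee_rot: [3.136, 0.007, -3.084]
wrist_force: [-1.6, 0.1, 7.1]
width: 0.0
```

>>> {"api": "arm_command", "payload": {
  "commands": "0.5 0 2.5 0 0.2 0 0; 0.5 0 2.5 0 0.2 0 0; 0 0 2.5 0 0 0 0; 0 0 2.5 0 0 0 0"
}}

```text
time: 10.2
tool_pos: [0.5253, -0.0933, 0.0646]
ee_rot: [3.138, 0.011, -3.084]
wrist_force: [-1.3, 0.8, 6.0]
width: 0.0005
```

>>> {"api": "arm_command", "payload": {
  "commands": "0 0 2 0 0 0 0; 0 0 2 0 0 0 0"
}}

```text
time: 10.45
tool_pos: [0.5274, -0.0936, 0.0629]
ee_rot: [3.139, 0.017, -3.085]
wrist_force: [-0.8, 0.2, 5.2]
width: 0.0005
```

```bash
python3 - <<'E'
from h import *
cv2.imwrite("pics/d1.png",cv2.resize(snapshot("scene")["img"][60:270,150:430],(800,600),interpolation=2))
E
```

```text
(no output)
```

View pics/d1.png

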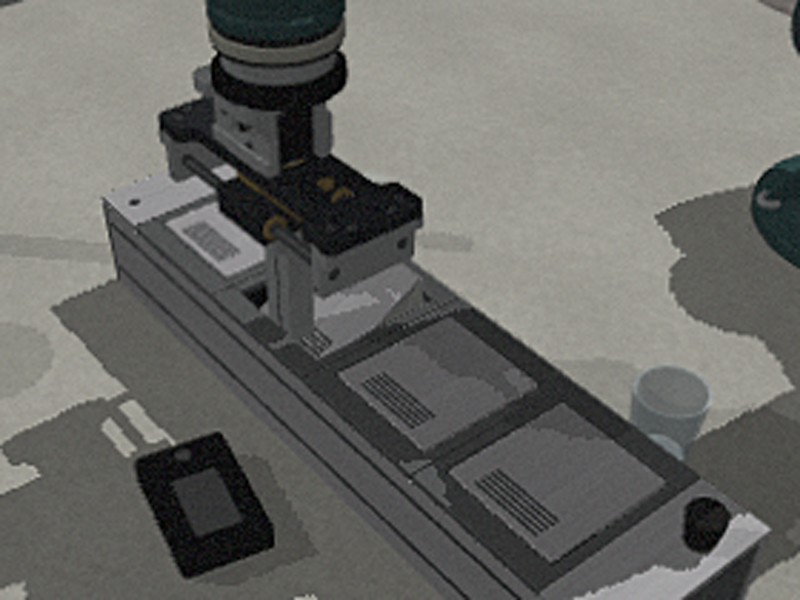

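The unit is tilting up (sockets side raised, finger at crop (290,330) on the pad), but the finger slid outward about 6 mm. I'll lift, re-centre and finish.

>>> {"api": "arm_command", "payload": {
  "commands": "0 0 -6 0 0 0 0; 0 0 -2 0 0.5 0 0; 6 0 0 0 0.5 0 0; 0 0 0 0 0 0 0"
}}

```text
time: 11.0
tool_pos: [0.5206, -0.0938, 0.0697]
ee_rot: [3.139, -0.003, -3.085]
wrist_force: [-0.4, -0.3, -0.5]
width: 0.0003
```

>>> {"api": "arm_command", "payload": {
  "commands": "0 0 2 0 0 0 0; 0.3 0 2 0 0 0 0; 0.5 0 2 0 0.1 0 0; 0.7 0 2.5 0 0.2 0 0"
}}

```text
time: 11.5
tool_pos: [0.5213, -0.0942, 0.0651]
ee_rot: [3.14, -0.002, -3.085]
wrist_force: [-0.4, 1.1, 7.4]
width: 0.0001
```

>>> {"api": "arm_command", "payload": {
  "commands": "0.8 0 2.5 0 0.2 0 0; 0.8 0 2.5 0 0.2 0 0"
}}

```text
time: 11.75
tool_pos: [0.522, -0.0944, 0.0635]
ee_rot: [3.141, -0.003, -3.085]
wrist_force: [-0.6, 1.5, 6.2]
width: 0.0006
```

>>> {"api": "arm_command", "payload": {
  "commands": "1.2 0 2.5 0 0.1 0 0; 1.2 0 2.5 0 0.1 0 0; 1.2 0 2.5 0 0.1 0 0"
}}

```text
time: 12.12
tool_pos: [0.5223, -0.0948, 0.0613]
ee_rot: [-3.14, 0.002, -3.084]
wrist_force: [1.3, 1.2, 6.0]
width: 0.0004
```

>>> {"api": "arm_command", "payload": {
  "commands": "1.2 0 2.5 0 0.1 0 0; 1.2 0 2.5 0 0.1 0 0"
}}

```text
time: 12.38
tool_pos: [0.5227, -0.0951, 0.0597]
ee_rot: [-3.139, 0.006, -3.084]
wrist_force: [-0.4, -0.0, 5.1]
width: 0.0004
```

>>> {"api": "arm_command", "payload": {
  "commands": "1.2 0 2.5 0 0.1 0 0; 1.2 0 2.5 0 0.1 0 0"
}}

```text
time: 12.62
tool_pos: [0.5233, -0.0955, 0.0581]
ee_rot: [-3.138, 0.01, -3.084]
wrist_force: [0.3, 0.5, 5.6]
width: 0.0003
```

>>> {"api": "arm_command", "payload": {
  "commands": "1.2 0 2.5 0 0.2 0 0; 1.2 0 2.5 0 0.2 0 0"
}}

```text
time: 12.88
tool_pos: [0.5243, -0.0958, 0.0568]
ee_rot: [-3.136, 0.012, -3.084]
wrist_force: [0.4, 0.9, 6.0]
width: 0.0005
```

>>> {"api": "arm_command", "payload": {
  "commands": "1.2 0 2 0 0.2 0 0; 1.2 0 2 0 0.2 0 0"
}}

```text
time: 13.12
tool_pos: [0.525, -0.0961, 0.0563]
ee_rot: [-3.135, 0.012, -3.084]
wrist_force: [-0.2, 1.2, 4.7]
width: 0.0003
```

>>> {"api": "arm_command", "payload": {
  "commands": "0 0 -6 0 0.3 0 0; 0 0 -3 0 0.4 0 0; 5 0 0 0 0 0 0; 0 0 0 0 0 0 0"
}}

```text
time: 13.62
tool_pos: [0.5188, -0.0963, 0.065]
ee_rot: [-3.135, -0.002, -3.084]
wrist_force: [0.7, -0.1, 0.3]
width: 0.0001
```

```bash
python3 - <<'E'
from h import *
o=robot.get_obs();print(o["tool_pos"],o["ee_rot"],o["joint_positions"])
E
```

```text
[ 0.51881666 -0.09625999  0.06499747] [-3.13518111e+00 -2.45488656e-03 -3.08387951e+00] [-0.28633577  0.10972906  1.62995238 -0.00696272  1.40206359 -1.91368331]
```

>>> {"api": "arm_command", "payload": {
  "commands": "0.3 0 2.5 0 0 0 0; 1 0 2.5 0 0 0 0; 1 0 2.5 0 0 0 0"
}}

```text
time: 14.0
tool_pos: [0.5197, -0.0968, 0.0609]
ee_rot: [-3.134, 0.006, -3.084]
wrist_force: [0.7, 0.9, 6.8]
width: 0.0006
```

>>> {"api": "arm_command", "payload": {
  "commands": "1.5 0 2.5 0 0.1 0 0; 1.5 0 2.5 0 0.1 0 0"
}}

```text
time: 14.25
tool_pos: [0.5205, -0.0971, 0.0603]
ee_rot: [-3.132, 0.013, -3.084]
wrist_force: [0.2, 1.6, 8.2]
width: 0.0001
```

>>> {"api": "arm_command", "payload": {
  "commands": "1.5 0 2.5 0 0.1 0 0; 1.5 0 2.5 0 0.1 0 0"
}}

```text
time: 14.5
tool_pos: [0.5213, -0.0974, 0.0597]
ee_rot: [-3.131, 0.019, -3.084]
wrist_force: [1.3, 2.4, 7.1]
width: 0.0003
```

>>> {"api": "arm_command", "payload": {
  "commands": "1 0 -8 0 0.6 0 0; 0 0 -50 0 0.4 0 0; 0 0 -50 0 0 0 0; 0 62 -40 0 0 0 0; 0 62 0 0 0 0 0; 0 62 0 0 0 0 0; 0 0 0 0 0 0 0"
}}

```text
time: 15.38
tool_pos: [0.5082, 0.0839, 0.2035]
ee_rot: [-3.133, -0.005, -3.088]
wrist_force: [1.1, -0.4, 0.3]
width: 0.0006
```

```bash
python3 - <<'E'
from h import *
s=snapshot("scene"); t=snapshot("top")
cv2.imwrite("pics/e1.png",cv2.resize(s["img"][110:215,190:330],(800,600),interpolation=2))
cv2.imwrite("pics/e2.png",cv2.resize(t["img"][190:310,310:470],(800,600),interpolation=2))
# project model of unit-c plate for tilts
yaw=.055; c=Rotation.from_euler("z",yaw).as_matrix()
for n,p in (("scene",s),("top",t)):
    Rw=Rotation.from_euler("xyz",p["rotation"]).as_matrix().T; rv=cv2.Rodrigues(Rw)[0]; tv=-Rw@np.array(p["origin"])
    for th in (0,.65,.7,.75):
        T=Rotation.from_euler("y",th).as_matrix()
        P=[T@np.array([x,y,.004])for x,y in((-.046,.042),(-.046,-.042),(.046,.042),(.032,0))]
        W=np.array([c@q+[.489,-.099,.076] for q in P])
        px=cv2.projectPoints(W,rv,tv,np.array(p["camera_matrix"]),np.array(p["dist"]))[0][:,0]
        q=(px-([190,110] if n=="scene" else [310,190]))*(800/140 if n=="scene" else 5)
        print(n,th,q.round().tolist())
    for q in ("press_a","sockets_a"):
        for r in models.tip_of(q,p)[:5]: print(q,round(r["conf"],2),(np.array(r["centre"])*[560,420]).round(1))
E
```

```text
scene 0 [[622.0, 304.0], [468.0, 189.0], [400.0, 416.0], [358.0, 334.0]]
scene 0.65 [[596.0, 252.0], [440.0, 137.0], [420.0, 474.0], [371.0, 376.0]]
scene 0.7 [[593.0, 250.0], [436.0, 134.0], [424.0, 477.0], [374.0, 378.0]]
scene 0.75 [[589.0, 247.0], [432.0, 132.0], [427.0, 479.0], [376.0, 380.0]]
press_a 0.98 [255.6 175.6]
press_a 0.83 [290.3 201.5]
press_a 0.78 [222.5 144.3]
press_a 0.59 [328.6 234.8]
sockets_a 0.86 [357.6 222.7]
sockets_a 0.79 [317.6 191. ]
sockets_a 0.67 [254.7 139.2]
sockets_a 0.6 [342.7 228.7]
sockets_a 0.58 [284.  148.1]
top 0 [[140.0, 422.0], [396.0, 430.0], [142.0, 143.0], [267.0, 189.0]]
top 0.65 [[153.0, 382.0], [419.0, 390.0], [129.0, 176.0], [255.0, 209.0]]
top 0.7 [[154.0, 376.0], [421.0, 384.0], [129.0, 181.0], [254.0, 212.0]]
top 0.75 [[155.0, 371.0], [422.0, 379.0], [128.0, 185.0], [253.0, 215.0]]
press_a 0.83 [361.  232.8]
press_a 0.78 [233.3 222.7]
press_a 0.71 [427.5 229.8]
press_a 0.59 [294.3 227.3]
sockets_a 0.72 [235.9 262.5]
sockets_a 0.7 [368.2 272.3]
sockets_a 0.68 [298.9 270. ]
sockets_a 0.65 [420.8 270.4]
```

View pics/e1.png

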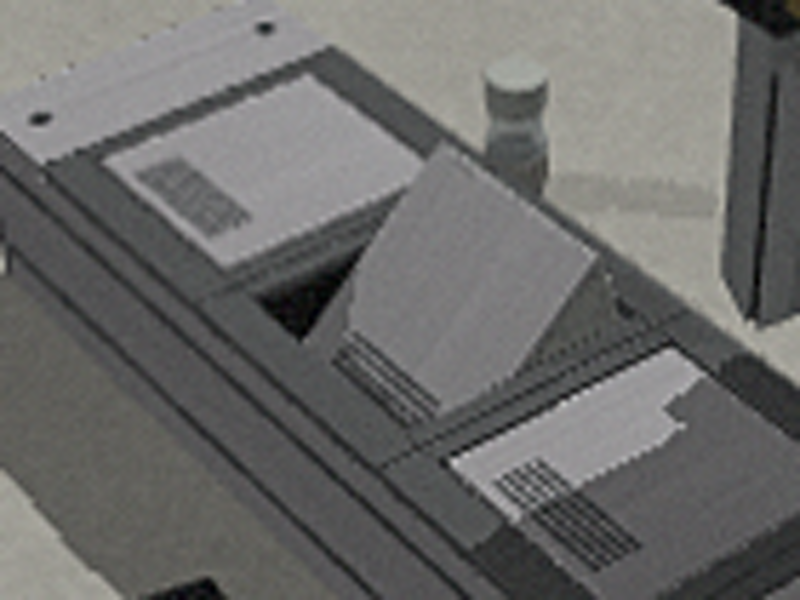

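View pics/e2.png

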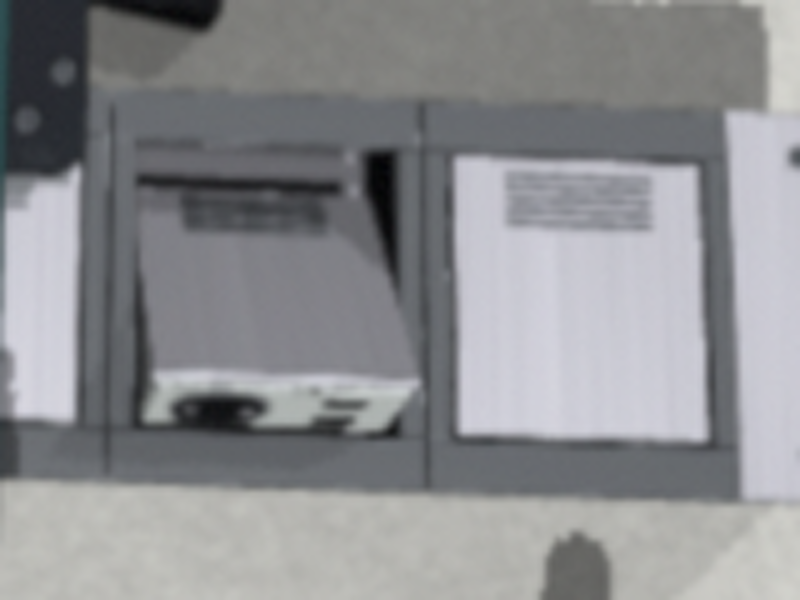

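The pictures show unit 3's plate tipped up. In the top crop its near edge is at rows 370–379 and its far edge at about row 190. That matches the projected model at 0.75 rad (371–379 and 185). The finger is well clear, so I'm handing in.

```bash
python3 - <<'E'
from h import *
s=snapshot("top")
for q,z in [("stopper",.08),("beaker",0),("vial",0),("logger",0)]:
    r=models.tip_of(q,s)
    if r: print(q,ray(s,np.array(r[0]["centre"])*[560,420],z).round(3))
print(robot.close_job())
E
```

```text
stopper [0.452 0.183 0.08 ]
beaker [0.354 0.09  0.   ]
vial [ 0.36  -0.234  0.   ]
logger [ 0.631 -0.052  0.   ]
the job is handed in; nothing more can be done
None
```

The unlatched unit was the third from the robot's left (y ≈ -0.097 m). I pushed its pad down until its sockets stood up at the stop, moved the hand clear, and handed the job in at about 15.5 s.

- **Finding it:** With the closed fingertips I pressed the first two pads to 7.8 N and 7.4 N. Each gave only about 0.5 mm, so both are latched. The third gave way steadily at about 5.5 N. I did not press the fourth.
- **Pushing it up:** The finger slid outward on the pad twice, so I lifted and re-centred it each time. The highest reading was about 8 N.
- **Evidence it is at the stop:**
  - In the last push the force rose to about 8 N and the finger only slid along the plate.
  - The top picture fits a tilt of about 0.75 rad, though my projected model was some 5 px (about 1 rendered pixel) off there.
  - The finger's slide slope, 0.71–0.75 against an expected 0.93, was a little shallow but within reading error.
- **Other objects:** The beaker, vial, stopper and logger were found within about 5 mm of where they started, which is within the detectors' scatter. The robot was touching nothing at hand-in.

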